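Click the photometer's filter wheel round to green, with its lamp on

TASK

Get the bench photometer ready for a green reading: click its filter wheel round clockwise until the green filter stands at the pointer and the wheel sits in its click, without running past green, and make sure that the red lamp toggle is on (leaning up the face, to the green bar; flip it only if it is off). Then let go, and leave the loose bottles and the dish where they are.

Things in the scene. Friction and masses are not known exactly. Their poses are not given: they have to be found in the camera images.
- photometer: White wedge-shaped bench photometer, fixed, about 210 x 280 x 139 mm (x, y, z), yaw varies. Origin on the table under the middle of its control face; x points away from the operator, y to the left, z up. The front edge of the sloped face is 30 mm high, its back edge 139 mm.
- control_face: Grey control face of the photometer, fixed to it, 184 x 268 mm, sloping up away from the operator at 35 degrees from level. Origin 82 mm above the photometer's; frame: x up the slope, y to the left, z out of the face (35 degrees off vertical, towards the operator). Heights 'above the face' are along this z. It carries the wheel (left) and the toggle (right).
- hub_grip (a point): Grip point on the filter wheel's axis, 40 mm above the face; frame as control_face, does not turn. The hub is an aluminium hexagonal prism, 48 mm across flats, 55 mm across corners, 14 to 56 mm above the face. In every click one pair of its flats faces +-y of this frame, the other pairs +-60 degrees from that. Behind it lies the flat black wheel, 150 mm across, front 16 mm above the face.
- filter_wheel (a joint): Wheel angle (rad), grows clockwise as seen looking at the face. Coloured filters (29 mm) 60 degrees apart; at the pointer: red 0, orange 1.047, yellow 2.094, green 3.142, blue 4.189, violet 5.236. Starts at red, orange or yellow. A spring pulls it into the nearest click (about 0.2 N m to leave one): let go before half-way it springs back, after half-way it goes on. Stops: -0.4, 5.6.
- pointer (a point): Tip of the black pointer with a white line, fixed on the face at the wheel's upper edge, 79 mm up the slope from the wheel's axis, 17 mm high. The filter next to it is the one in use.
- lamp_toggle (a joint): Angle of the red lamp toggle (rad): 0 off, leaning 20 degrees down the slope (to the white ring); 0.7 on, leaning 20 degrees up the slope (to the green bar). Over-centre spring: it snaps to the nearer end from 0.35; about 3 N near its tip flips it. It starts on or off.
- toggle_base (a point): Pivot of the lamp toggle, 135 mm to the right of the wheel's axis, 5 mm above the face; frame as control_face. The red paddle is 11 mm thick along the slope, 22 mm wide across it, and reaches from 12 to 48 mm from the pivot. Apart from a 6 mm collar, nothing stands up from the face within 45 mm.
- toggle_tip (a point): End of the red toggle paddle, 48 mm from its pivot, moving with it (33 mm between off and on).
- amber_bottle: Amber reagent bottle with black cap, 54 x 54 x 108 mm, standing loose to the right of the photometer; origin under its middle. To be left alone.
- white_bottle: White reagent bottle with black cap, 48 x 48 x 92 mm, standing loose at the right front; origin under its middle. To be left alone.
- petri: Round petri dish with lid, 62 x 62 x 13 mm, lying loose at the left front; origin under its middle. To be left alone.

How it is judged:
By the outcome, as a careful person would: the job done as asked, in the order asked, and still so for the second after the job is handed in, with the robot touching nothing.
It also fails if it takes over 64 s, if anything falls off the work surface, if the arm or the gripper's body presses on something with over 40 N, if the wrist force passes 120 N, or if a joint passes its speed limit or range.

ROBOT

A 7-joint arm with a two-finger parallel gripper is mounted at the origin on a cart in front of the work surface, level with it; the furniture and walls round the work are solid. World frame = base frame: x ahead of the robot, y to its left, z up, the work surface at z = 0. Lengths are in m, angles in rad, forces in N, time in s.
With the tool pointing down it reaches from about 0.4 to 0.875 m from the base axis. Payload 19.3 kg.
Tool frame: the origin (TCP) lies between the finger pads; the fingertips stand 17 mm ahead of it and the grasp point (between the pads) lies 2 mm behind it; z points along the fingers, x is the direction in which the jaws open and shut, and the axes are right-handed (so a half turn about z gives the same grasp; the last joint's range is limited). The gripper opens to 85 mm and grips with 20 to 120 N. Pads are 22 mm wide; open, the fingers measure 114 mm over their backs; the gripper's body (76 mm by 85 mm) begins 54 mm behind the grasp point. The pads swing forward as they close: fully open they stand 13 mm farther back than shut.
Start: joints at [-1.211, 0.521, -0.036, 1.599, 0.021, 1.021, -0.113], TCP at [0.26, 0.568, 0.248] pointing down, gripper open.
Joint ranges: [-2.91, 2.91], [-0.3, 2.13], [-1.5, 1.42], [0.17, 2.43], [-1.26, 4.41], [0.16, 1.93], [-2.52, 2.52]. Speed limits (rad/s): [1.89, 1.89, 2.39, 2.39, 3.01, 3.01, 3.01].

INTERFACE

Orientations are given as [roll, pitch, yaw] about the fixed x, y, z axes, in that order (R = Rz(yaw) Ry(pitch) Rx(roll)).
In Python, from workcell import bot gives the robot as it stands. The module is installed in compiled form; this text tells all that it offers.
- The arm moves only by the tool arm_command, never from a script. Its argument "targets" is a list of rows, each a list of 6 numbers: the shift along the tool's x, y, z in mm, then the turn, a rotation vector about the tool's x, y, z in degrees. In form: [[x, y, z, wx, wy, wz], ...]. A call has 1 to 8 rows; each row shifts and turns the pose as measured when the row begins, along the tool's axes as they then stand; what a row does not reach is not made up. A row lasts 1/10 s, in which the tool goes at most 50 mm and 8.59 degrees, less where a joint would pass 70% of its speed; a pose out of reach is approached as far as the arm can. A call is refused whole if a number of a shift passes 50 or a number of a turn 8.59, either way. A call with a gripper value outside its range is refused whole. "grip" is the opening in per cent of the stroke, from 0 (shut) to 100 (fully open), set as the call begins (left out, the last holds). The fingers move at their own pace and stop on an object; "grip_force" is the grip in N (left out, the last holds). Time passes only in rows, so rows that do not move let the fingers close. It gives the time, the measured TCP pose, the force and the opening at its end, in the units of the state.
- bot.observe(): the state, without advancing time (a new reading comes with each control period).
- bot.grab_frame(name): name is "scene" or "top" or "wrist"; returns a dict with "color" (480x640x3 uint8, red, green, blue), "depth" (480x640 float32, m along the optical axis (not along the pixel's ray), 0 where there is no reading), "fov_y" (degrees; the focal length in pixels is half the picture's height over the tangent of half this angle, whatever the lens; pixels are square), "cx", "cy" (the principal point, pixels), "R" (3x3) and "t" (3): a world point X has camera coordinates R X + t; the wrist camera has in their place "hand_eye" (4x4, takes a point from camera to tool coordinates, whose origin is the TCP and whose axes are the tool frame's). Camera axes: x right, y down, z forward; pixel columns grow to the right and rows downward; lengths in m; the calibration is good to about 2 mm. A picture is of the moment at which its call begins: read the wrist's pose just before it.
- bot.job_done(): hands the job in, once; it reports no verdict.
The state is a dict: "clock": time; "qpos": joint angles; "qd": joint speeds; "joint_efforts": joint torques, N m; "position": TCP position; "tool_rot": TCP orientation; "force": force on the tool from outside, world axes, zero at the start; "moment": the same for the moment, N m; "grip_width": finger opening in m.
Only numpy, scipy, OpenCV 4.12 (cv2) and the standard library are available. Lean on these libraries where they do the work, as an engineer would, in place of code of your own. Each camera call takes 0.05 s, during which the arm holds its last target. There are 200 camera calls.

## Working session

There is one attempt and no reset: what is moved stays moved. The work goes in short steps, Python scripts to look and compute and a tool call to move; the robot and the scene stay as the last step left them, time stands still between calls to the robot, and variables do not carry over. Pictures are saved under pics/ and viewed, about 8 in all and at most 12, crops included, and the job is handed in when it is done.

Besides the shell and the picture viewer there is one more tool, called in YAML: its name, and indented under it one key for each argument. arm_command: Moves the arm, as the interface text tells. Its arguments: {"type":"object","properties":{"targets":{"type":"array"},"grip":{"type":"number"},"grip_force":{"type":"number"}},"required":["targets"]}

```bash
mkdir -p pics; python3 - <<'E'
from workcell import bot
import cv2,numpy as np,pickle
fs={}
for n in("scene","top"):
    f=bot.grab_frame(n);fs[n]=f
    cv2.imwrite(f"pics/{n}0.png",f["color"][:,:,::-1])
    print(n,f["fov_y"],f["cx"],f["cy"],(-f["R"].T@f["t"]).round(3),f["R"][2].round(2))
pickle.dump(fs,open("f0.pkl","wb"))
print(bot.observe())
E
```

```text
scene 45.43348789721477 327.6116605948006 232.39973675407268 [ 0.066 -0.91   1.068] [ 0.31  0.65 -0.7 ]
top 49.81298741045715 323.4862691153327 232.1557816091728 [0.425 0.01  1.271] [ 0.09 -0.03 -1.  ]
{'clock': 0.1, 'qpos': array([-1.21119482,  0.52196591, -0.03629823,  1.59992589,  0.02118166,
        1.0210735 , -0.11279536]), 'qd': array([ 0.00190078, -0.00128774, -0.00111527, -0.00128655,  0.00044049,
        0.00164309, -0.00193447]), 'joint_efforts': array([ 4.47217404e-03, -9.28491855e+01,  1.98429465e+00, -3.70535553e+01,
        1.81805470e-02,  5.39144356e-03,  5.73735150e-06]), 'position': array([0.26035954, 0.56789543, 0.24778542]), 'tool_rot': array([3.14152636e+00, 9.86165960e-04, 1.14095308e+00]), 'force': array([0.3098086 , 0.62111566, 0.18908128]), 'moment': array([-0.006623  , -0.00025286,  0.03655122]), 'grip_width': 0.08508325169454022}
```

View pics/scene0.png

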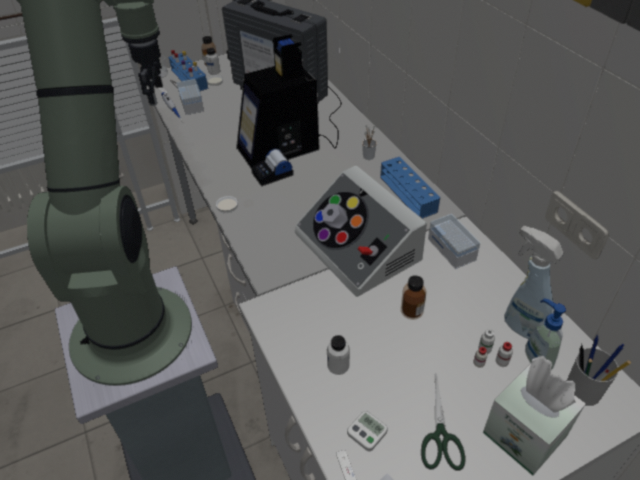

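View pics/top0.png

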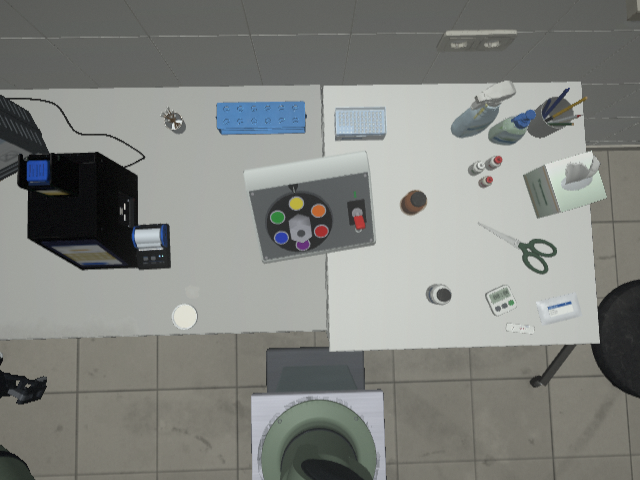

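Both views show yellow at the pointer (top view: pointer 293,187, yellow 296,203, green 277,217), so one click clockwise is needed. The red paddle is at about (359,222). Next I'll measure.

```bash
cat > h.py <<'E'
import numpy as np,cv2
from scipy.spatial.transform import Rotation as Ro
def foc(f): return 240/np.tan(np.radians(f["fov_y"])/2)
def cloud(f,R=None,t=None):
    v,u=np.mgrid[:480,:640];d=f["depth"];F=foc(f)
    P=np.dstack([(u-f["cx"])*d/F,(v-f["cy"])*d/F,d])
    if "R" in f: return (P-f["t"])@f["R"]
    H=f["hand_eye"];return (P@H[:3,:3].T+H[:3,3])@R.T+t
E
python3 - <<'E'
import pickle;from h import *
fs=pickle.load(open("f0.pkl","rb"))
f=fs["top"];P=cloud(f);hsv=cv2.cvtColor(f["color"],cv2.COLOR_RGB2HSV)
m=np.zeros((480,640),np.uint8);m[175:260,245:378]=1
cols={"Y":(22,34),"O":(8,20),"G":(45,85),"B":(105,128),"V":(130,160),"R":(0,6)}
for k,(a,b) in cols.items():
    mm=((hsv[...,0]>=a)&(hsv[...,0]<=b)&(hsv[...,1]>110)&(hsv[...,2]>70)&(m>0)).astype(np.uint8)
    n,l,s,c=cv2.connectedComponentsWithStats(mm)
    for i in range(1,n):
        if s[i,4]>20: print(k,s[i],c[i].round(1),np.median(P[l==i],0).round(4))
# face plane: grey pixels
roi=cv2.erode((m>0).astype(np.uint8),np.ones((3,3)))
g=(hsv[...,1]<40)&(roi>0)&(P[...,2]>.03)&(P[...,2]<.15)&(hsv[...,2]>70)&(hsv[...,2]<150)
Q=P[g]
for _ in range(6):
    c=Q.mean(0);n=np.linalg.svd(Q-c,full_matrices=0)[2][2];n*=np.sign(n[2])
    Q=P[g][abs((P[g]-c)@n)<.006]
print(len(Q),c,n,"tilt",np.degrees(np.arccos(n[2])),"yaw",np.degrees(np.arctan2(-n[1],-n[0])))
for x,y in((293,188),(300,229),(410,202),(438,294),(185,316)): print(x,y,P[y,x].round(3))
a=cv2.resize(f["color"][165:270,240:385],None,fx=4,fy=4,interpolation=3)
s=cv2.resize(fs["scene"]["color"][165:295,290:435],None,fx=4,fy=4,interpolation=3)
h=max(a.shape[0],s.shape[0]);a=cv2.copyMakeBorder(a,0,h-a.shape[0],0,0,0)
o=np.hstack([a,s]);o=cv2.resize(o,None,fx=.68,fy=.68,interpolation=cv2.INTER_AREA);cv2.imwrite("pics/c1.png",o[:,:,::-1])
E
```

```text
Y [290 198  13  11 113] [295.9 203.1] [0.5926 0.0381 0.1255]
O [312 205  13  12 113] [318.2 210.4] [ 0.5774 -0.011   0.111 ]
G [271 212  13  11 107] [277.1 217. ] [0.5637 0.0814 0.1107]
B [275 233  13  10 104] [281.  237.5] [0.5189 0.0752 0.0801]
V [297 241  12   8  69] [302.6 244.9] [0.5024 0.0254 0.0632]
R [354 216  11  13 120] [359.1 221.9] [ 0.5486 -0.1035  0.1094]
R [315 226  12  11  92] [320.8 230.9] [ 0.5329 -0.0173  0.0792]
4577 [ 0.57312293 -0.01138512  0.09147086] [-0.56757354 -0.08217088  0.81921196] tilt 34.99401486568001 yaw 8.237802162791821
293 188 [0.623 0.043 0.149]
300 229 [0.534 0.03  0.131]
410 202 [ 0.595 -0.225  0.087]
438 294 [ 0.381 -0.28   0.093]
185 316 [0.342 0.311 0.014]
```

View pics/c1.png

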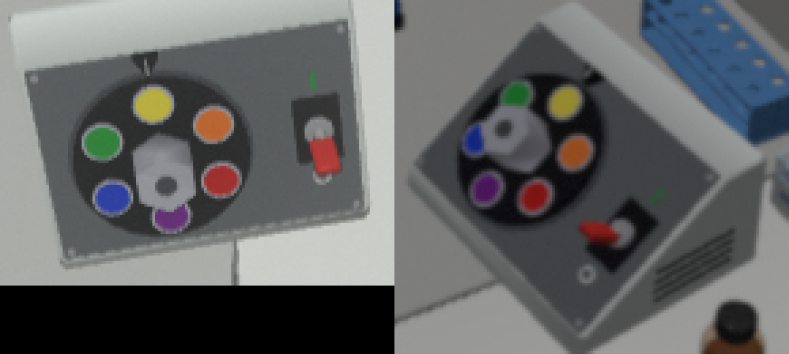

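Yellow is at the pointer and the toggle is off: it leans down to the white ring. I'll check clearances and work out the first move.

```bash
cat >> h.py <<'E'
yaw=np.radians(8.24)
Rf=Ro.from_euler("ZY",[yaw,-np.radians(35)]).as_matrix() # face frame cols x,y,z
p0=np.array([.548,.032,.0953])-.015*Rf[:,2]   # wheel axis on face
def face(x,y,z): return p0+Rf@np.array([x,y,z])
def toolR(deg=0): # jaw +y_face, z into the face, turned clockwise deg
    B=np.column_stack([Rf[:,1],Rf[:,0],-Rf[:,2]])
    return B@Ro.from_euler("z",deg,degrees=True).as_matrix()
def delta(s,p,R):
    C=Ro.from_euler("xyz",s["tool_rot"]).as_matrix()
    print("shift mm",(C.T@(p-s["position"])*1000).round(1),"rot deg",np.degrees(Ro.from_matrix(C.T@R).as_rotvec()).round(2))
    print("face-pos mm",(Rf.T@(s["position"]-p0)*1000).round(1),"F",s["force"].round(1),"w",s["grip_width"].round(4),"t",round(s["clock"],1),"q",s["qpos"].round(2))
E
python3 - <<'E'
import pickle;from h import *;from workcell import bot
print(Rf.round(3),p0,np.linalg.det(toolR()))
fs=pickle.load(open("f0.pkl","rb"))
P=cloud(fs["top"]);Q=P[140:280,20:175].reshape(-1,3);Q=Q[Q[:,2]>.05]
for z in(.05,.15,.25): 
    q=Q[Q[:,2]>z]; print(z,np.percentile(q,[1,99],axis=0).round(3).tolist(),q[:,2].max())
s=bot.observe();delta(s,face(0,0,.16),toolR())
E
```

```text
[[ 0.811 -0.143 -0.568]
 [ 0.117  0.99  -0.082]
 [ 0.574  0.     0.819]] [0.55651483 0.03323307 0.08301272] 1.0000000000000004
0.05 [[0.47, 0.353, 0.053], [0.741, 0.645, 0.352]] 1.2708498623684228
0.15 [[0.492, 0.426, 0.153], [0.683, 0.56, 0.354]] 1.2708498623684228
0.25 [[0.425, 0.01, 0.25], [0.676, 0.556, 1.271]] 1.2708498623684228
shift mm [-412.4  414.9   34.1] rot deg [-34.04  10.09 -31.81]Traceback (most recent call last):
  File "<stdin>", line 7, in <module>
  File "h.py", line 19, in delta
    print("face-pos mm",(Rf.T@(s["position"]-p0)*1000).round(1),"F",s["force"].round(1),"w",s["grip_width"].round(4),"t",round(s["clock"],1),"q",s["qpos"].round(2))
                                                                                            ^^^^^^^^^^^^^^^^^^^^^
AttributeError: 'float' object has no attribute 'round'
```

arm_command:
  targets:
    - [-32,32,0,0,0,0]
    - [-32,32,0,0,0,0]
    - [-32,32,0,0,0,0]
    - [-32,32,0,0,0,0]
    - [-32,32,0,0,0,0]
    - [-32,32,0,0,0,0]
    - [-32,32,0,0,0,0]
    - [-32,32,0,0,0,0]
  grip: 100

```text
clock: 0.9
position: [0.3867, 0.2205, 0.2451]
tool_rot: [-3.139, 0.003, 1.15]
force: [0.9, -0.1, 0.2]
grip_width: 0.0857
```

```bash
sed -i 's/s\["grip_width"\].round(4)/round(float(s["grip_width"]),4)/' h.py; python3 - <<'E'
from h import *;from workcell import bot
delta(bot.observe(),face(0,0,.16),toolR())
E
```

```text
shift mm [-150.6  154.    31.2] rot deg [-34.24  10.01 -31.28]
face-pos mm [-22.7 209.7 213.8] F [ 0.9 -0.1  0.2] w 0.0857 t 0.9 q [-0.7   0.24  0.05  2.05 -0.02  0.85  0.52]
```

arm_command:
  targets:
    - [-20,20,-3,-5.7,1.7,-5.2]
    - [-20,20,-3,-5.7,1.7,-5.2]
    - [-20,20,-3,-5.7,1.7,-5.2]
    - [-20,20,-3,-5.7,1.7,-5.2]

```text
clock: 1.3
position: [0.4403, 0.1144, 0.2671]
tool_rot: [2.724, -0.037, 1.532]
force: [2.4, -1.1, -0.4]
grip_width: 0.0854
```

```bash
cat > d.py <<'E'
import sys;from h import *;from workcell import bot
a=list(map(float,sys.argv[1:]))
delta(bot.observe(),face(*np.array(a[:3])/1000),toolR(a[3]))
E
python3 d.py 0 0 160 0
```

```text
shift mm [-95.2   6.4  57. ] rot deg [-10.83   3.3  -10.14]
face-pos mm [ 20.9  97.  210.1] F [ 2.4 -1.1 -0.4] w 0.0854 t 1.3 q [-0.65  0.05  0.14  2.31  0.43  0.44  0.66]
```

arm_command:
  targets:
    - [-32,2,10,-3.6,1.1,-3.4]
    - [-32,4,12,-3.6,1.1,-3.4]
    - [-28,6,14,-3.6,1.1,-3.4]
    - [0,0,0,0,0,0]

```text
clock: 1.7
position: [0.4539, 0.0592, 0.2527]
tool_rot: [2.618, -0.006, 1.618]
force: [-0.3, 0.0, 0.3]
grip_width: 0.0851
```

```bash
python3 d.py 0 0 130 0;  python3 - <<'E'
import pickle;from h import *;from workcell import bot
s=bot.observe();f=bot.grab_frame("wrist");pickle.dump((s,f),open("w1.pkl","wb"))
cv2.imwrite("pics/w1.png",f["color"][:,:,::-1])
E
```

```text
shift mm [-38.3  -8.   68.1] rot deg [-4.97  2.72 -4.87]
face-pos mm [ 17.2  40.4 195.2] F [-0.3  0.   0.3] w 0.0851 t 1.7 q [-0.33  0.06 -0.04  2.4   0.73  0.23  0.58]
```

View pics/w1.png

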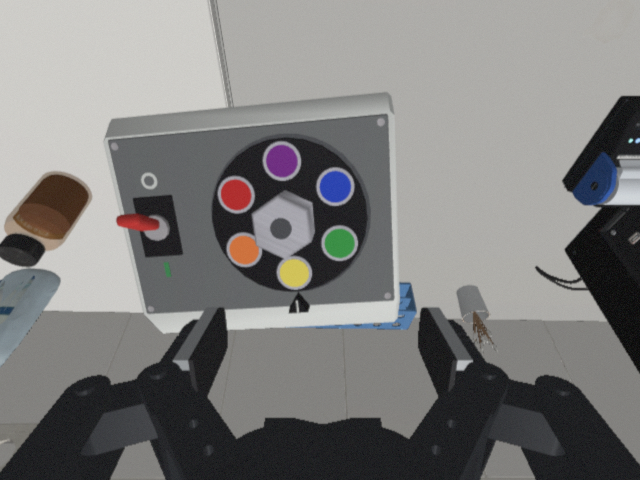

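The wrist view shows the hub top at (283,222), with yellow at the pointer (299,300) and the toggle at the left (140,222). I'll refine the axis from this view while moving closer.

arm_command:
  targets:
    - [-13,-2,18,0,0,0]
    - [-13,-3,18,-1.5,1,-1.6]
    - [-12,-3,18,-1.5,1,-1.6]
    - [0,0,0,-1,0.5,-1]
    - [0,0,0,0,0,0]

```text
clock: 2.25
position: [0.4672, 0.036, 0.2227]
tool_rot: [2.589, 0.017, 1.656]
force: [0.1, -0.5, 0.0]
grip_width: 0.0853
```

```bash
python3 d.py 0 0 130 0;  python3 - <<'E'
import pickle;from h import *
s,f=pickle.load(open("w1.pkl","rb"));R=Ro.from_euler("xyz",s["tool_rot"]).as_matrix()
P=cloud(f,R,s["position"]);L=(P-p0)@Rf*1000
print("hub top",L[222,283].round(1), L[215,272].round(1))
h=(abs(L[...,2]-56)<6)&(np.hypot(L[...,0],L[...,1])<50);print(h.sum(),L[h].min(0),L[h].max(0),L[h].mean(0))
for n,(u,v) in dict(Y=(295,272),V=(282,160),R=(236,195),G=(340,243),O=(244,250),B=(335,186),ptr=(299,300),tog=(135,221),ring=(149,181),bar=(167,268)).items(): print(n,L[v,u].round(1))
E
```

```text
shift mm [-14.2  -5.4  35.9] rot deg [-3.35  2.64 -2.25]
face-pos mm [  8.   15.6 164.9] F [ 0.1 -0.5  0. ] w 0.0853 t 2.2 q [ 0.    0.16 -0.31  2.43  1.44  0.17 -0.02]
hub top [-4.6  2.3 55.9] [-10.8  -6.6  53.9]
2751 [-26.70399732 -24.38833236  50.11655334] [28.4720983  23.82054246 58.09336488] [-0.25177291  0.47723485 55.14617319]
Y [53.3  1.2 16.2]
V [-54.2  -0.   13.9]
R [-26.  -46.7  15.3]
G [27.3 47.2 15. ]
O [ 28.  -46.9  14.4]
B [-27.2  46.5  16.2]
ptr [83.9  1.9 14.6]
tog [ -13.9 -127.    50.3]
ring [ -45.  -134.8    2.7]
bar [  45.4 -135.7    1. ]
```

arm_command:
  targets:
    - [-7,-3,18,-0.5,0.5,-0.5]
    - [-7,-3,18,-0.5,0.5,-0.5]
    - [0,0,0,-1,1,-1]
    - [0,0,0,-1,1,-1]
    - [0,0,0,0,0,0]

```text
clock: 2.75
position: [0.4764, 0.0258, 0.1952]
tool_rot: [2.574, 0.02, 1.696]
force: [-0.4, -0.2, -0.2]
grip_width: 0.0852
```

```bash
python3 d.py 0 0 110 0
```

```text
shift mm [-3.4  2.7 28. ] rot deg [-2.48  1.52 -0.25]
face-pos mm [ -1.5   4.2 138. ] F [-0.4 -0.2 -0.2] w 0.0852 t 2.8 q [ 0.46  0.3  -0.78  2.43  1.85  0.3  -0.32]
```

arm_command:
  targets:
    - [-2,1,14,-1,0.8,0]
    - [-1,2,14,-1,0.7,0]
    - [0,0,0,-0.5,0.3,0]
    - [0,0,0,0,0,0]

```text
clock: 3.15
position: [0.4946, 0.0243, 0.1702]
tool_rot: [2.54, 0.002, 1.711]
force: [0.5, -0.6, -0.3]
grip_width: 0.0851
```

```bash
python3 d.py 0 0.5 90 0
```

```text
shift mm [ 0.5  1.4 17.2] rot deg [-0.52  0.21 -0.13]
face-pos mm [ -1.3   0.  107.3] F [ 0.5 -0.6 -0.3] w 0.0851 t 3.1 q [ 0.58  0.45 -0.93  2.43  2.06  0.43 -0.45]
```

arm_command:
  targets:
    - [0.5,0.5,17,-0.3,0.1,0]
    - [0,0.5,17,-0.2,0.1,0]
    - [0,0.3,17,0,0,0]
    - [0,0,14,0,0,0]
    - [0,0,0,0,0,0]

```text
clock: 3.65
position: [0.5318, 0.0301, 0.1118]
tool_rot: [2.547, 0.017, 1.715]
force: [-0.0, -0.3, 0.1]
grip_width: 0.0858
```

```bash
python3 d.py 0 0.5 42 0
```

```text
shift mm [-0.   3.8 -4.2] rot deg [-0.94  0.8   0.6 ]
face-pos mm [-3.9  0.4 37.9] F [-0.  -0.3  0.1] w 0.0858 t 3.6 q [ 0.51  0.66 -0.89  2.37  2.16  0.6  -0.47]
```

arm_command:
  targets:
    - [0,3.8,-4,-0.9,0.8,0.6]
    - [0,0,0,0,0,0]

```text
clock: 3.85
position: [0.5318, 0.0313, 0.1175]
tool_rot: [2.534, 0.002, 1.718]
force: [-0.5, 0.1, -0.0]
grip_width: 0.0853
```

arm_command:
  targets:
    - [0,0,0,0,0,0]
    - [0,0,0,0,0,0]
    - [0,0,0,0,0,0]
    - [0,0,0,0,0,0]
    - [0,0,0,0,0,0]
    - [0,0,0,0,0,0]
  grip: 0
  grip_force: 40

```text
clock: 4.45
position: [0.5316, 0.0292, 0.1191]
tool_rot: [2.533, 0.006, 1.715]
force: [4.0, 1.8, -5.7]
grip_width: 0.0472
```

```bash
python3 d.py 0 0.5 42 60
```

```text
shift mm [ 0.9 -0.   2.1] rot deg [2.000e-02 3.200e-01 6.021e+01]
face-pos mm [ 0.1 -0.4 44.1] F [ 4.   1.8 -5.7] w 0.0472 t 4.5 q [ 0.54  0.65 -0.91  2.38  2.18  0.59 -0.48]
```

arm_command:
  targets:
    - [0,0,0,0,0,6]
    - [0,0,0,0,0,6]
    - [0,0,0,0,0,6]
    - [0,0,0,0,0,6]
    - [0,0,0,0,0,6]

```text
clock: 4.95
position: [0.5316, 0.0291, 0.1191]
tool_rot: [2.602, -0.293, 1.258]
force: [4.6, 2.1, -8.6]
grip_width: 0.0472
```

```bash
python3 d.py 0 0 44 60
```

```text
shift mm [ 0.4 -0.3  0.1] rot deg [ 0.04  0.32 29.23]
face-pos mm [ 0.  -0.5 44.1] F [ 4.6  2.1 -8.6] w 0.0472 t 5.0 q [ 0.64  0.72 -1.06  2.37  2.09  0.68 -0.89]
```

arm_command:
  targets:
    - [0,0,0,0,0,6]
    - [0,0,0,0,0,6]
    - [0,0,0,0,0,6]
    - [0,0,0,0,0,6]
    - [0,0,0,0,0,4]
    - [0,0,0,0,0,0]

```text
clock: 5.55
position: [0.5315, 0.029, 0.1191]
tool_rot: [2.808, -0.517, 0.751]
force: [0.3, 0.2, -1.3]
grip_width: 0.0473
```

```bash
python3 d.py 0 0 44 60
```

```text
shift mm [ 0.3 -0.5  0.1] rot deg [-0.01  0.29 -0.27]
face-pos mm [-0.1 -0.6 44.1] F [ 0.3  0.2 -1.3] w 0.0473 t 5.5 q [ 0.72  0.81 -1.19  2.37  2.02  0.77 -1.29]
```

arm_command:
  targets:
    - [0,0,0,0,0,0]
    - [0,0,0,0,0,0]
    - [0,0,0,0,0,0]
    - [0,0,0,0,0,0]
    - [0,0,0,0,0,0]
  grip: 100

```text
clock: 6.05
position: [0.5314, 0.0284, 0.1192]
tool_rot: [2.804, -0.513, 0.758]
force: [0.2, -0.4, 0.7]
grip_width: 0.0852
```

arm_command:
  targets:
    - [0,0,-14,0,0,0]
    - [0,0,-17,0,0,0]
    - [0,0,-17,0,0,0]
    - [0,0,-15,0,0,0]
    - [0,0,0,0,0,0]

```text
clock: 6.55
position: [0.4943, 0.0239, 0.1721]
tool_rot: [2.804, -0.512, 0.76]
force: [0.2, -0.1, -0.6]
grip_width: 0.0854
```

```bash
python3 d.py 0 -135 100 0;  python3 - <<'E'
import pickle;from h import *;from workcell import bot
f=bot.grab_frame("wrist")
s=bot.observe()
g=bot.grab_frame("scene");c=g["color"][165:295,290:435];c=cv2.resize(c,(535,480))
o=np.hstack([f["color"],c]);o=cv2.resize(o,None,fx=.68,fy=.68,interpolation=cv2.INTER_AREA)
cv2.imwrite("pics/w2.png",o[:,:,::-1])
E
```

```text
shift mm [-67.4 116.6   9.5] rot deg [ -0.2    0.35 -59.75]
face-pos mm [ -0.4  -0.3 109.1] F [ 0.2 -0.1 -0.6] w 0.0854 t 6.5 q [ 0.82  0.62 -1.28  2.42  1.87  0.65 -1.24]
```

View pics/w2.png

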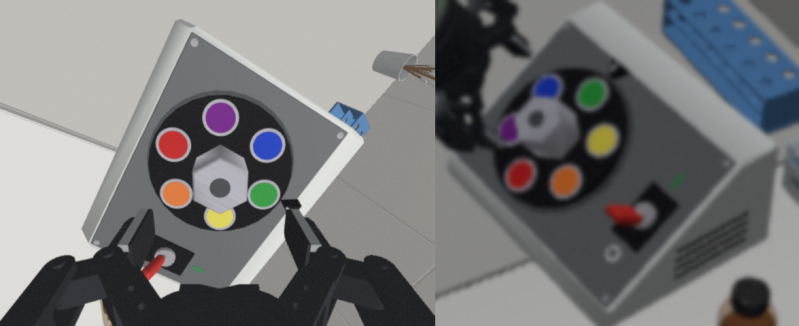

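Green stands at the pointer in both views, and the hub is back square. Next: shut the fingers, turn back and move to the down-slope side of the toggle.

arm_command:
  targets:
    - [0,0,0,0,0,-7.5]
    - [0,0,0,0,0,-7.5]
    - [0,0,0,0,0,-7.5]
    - [0,0,0,0,0,-7.5]
    - [0,0,0,0,0,-7.5]
    - [0,0,0,0,0,-7.5]
    - [0,0,0,0,0,-7.5]
    - [0,0,0,0,0,-7.5]
  grip: 0

```text
clock: 7.45
position: [0.4969, 0.0249, 0.1652]
tool_rot: [2.543, 0.02, 1.748]
force: [0.4, 0.3, 0.1]
grip_width: 0.0001
```

```bash
python3 d.py -52 -135 100 0
```

```text
shift mm [-133.2  -55.     2.2] rot deg [-0.67 -0.14  2.24]
face-pos mm [ -2.2   0.3 101.9] F [0.4 0.3 0.1] w 0.0001 t 7.5 q [ 0.65  0.5  -1.02  2.42  2.01  0.48 -0.33]
```

arm_command:
  targets:
    - [-27,-3,0,0,0,1]
    - [-27,-3,0,0,0,1]
    - [-27,-8,0,0,0,0]
    - [-27,-10,0,0,0,0]
    - [-25,-10,0,0,0,0]
    - [0,0,0,0,0,0]

```text
clock: 8.05
position: [0.493, -0.1132, 0.1422]
tool_rot: [2.544, 0.001, 1.73]
force: [0.7, -0.3, -0.6]
grip_width: -0.0001
```

```bash
python3 d.py -50 -135 100 0
```

```text
shift mm [  1.  -15.3  -3.2] rot deg [-0.76 -0.48  0.76]
face-pos mm [ -34.8 -135.8   96.6] F [ 0.7 -0.3 -0.6] w -0.0001 t 8.1 q [ 1.    0.58 -0.94  2.38  2.26  0.29 -0.21]
```

Reachable. Next comes the retreat down-slope, then the descent.

arm_command:
  targets:
    - [0.5,-8,0,-0.4,-0.2,0.4]
    - [0.5,-8,0,-0.4,-0.2,0.4]
    - [0,-1,10,0,0,0]
    - [0,0,0,0,0,0]

```text
clock: 8.45
position: [0.4855, -0.1124, 0.1217]
tool_rot: [2.53, -0.005, 1.714]
force: [-0.4, -0.3, -1.2]
grip_width: 0.0002
```

```bash
python3 d.py -50 -135 47 0
```

```text
shift mm [-1.2  2.5 36.9] rot deg [ 0.04 -0.21 -0.19]
face-pos mm [ -52.5 -133.9   83.9] F [-0.4 -0.3 -1.2] w 0.0002 t 8.4 q [ 1.04  0.67 -1.    2.41  2.33  0.4  -0.25]
```

arm_command:
  targets:
    - [0,0,13,0,0,0]
    - [-0.5,0,13,0,0,0]
    - [-0.5,0,11,0,0,0]
    - [0,0,0,0,0,0]

```text
clock: 8.85
position: [0.5081, -0.1076, 0.0899]
tool_rot: [2.531, -0.007, 1.717]
force: [-0.3, 0.3, 0.1]
grip_width: 0.0002
```

```bash
python3 d.py -12 -135 47 0
```

```text
shift mm [-2.4 39.9 -2.3] rot deg [-0.01 -0.39 -0.1 ]
face-pos mm [ -51.9 -132.5   44.7] F [-0.3  0.3  0.1] w 0.0002 t 8.8 q [ 0.98  0.78 -0.97  2.38  2.36  0.48 -0.24]
```

arm_command:
  targets:
    - [-1,8,-1,0,0,0]
    - [-1,8,-1,0,0,0]
    - [0,8,0,0,0,0]
    - [0,8,0,0,0,0]
    - [0,7,0,0,0,0]
    - [0,0,0,0,0,0]

```text
clock: 9.45
position: [0.5418, -0.1043, 0.1186]
tool_rot: [2.529, -0.005, 1.719]
force: [0.4, -0.3, 0.9]
grip_width: -0.0003
```

```bash
python3 d.py -12 -135 47 0
```

```text
shift mm [-1.  -4.4  1.8] rot deg [ 0.11 -0.38  0.02]
face-pos mm [  -7.6 -134.    48.8] F [ 0.4 -0.3  0.9] w -0.0003 t 9.4 q [ 0.9   0.69 -0.92  2.3   2.25  0.37 -0.2 ]
```

arm_command:
  targets:
    - [0,-10,0,0,0,0]
    - [0,-10,0,0,0,0]
    - [0,0,-20,0,0,0]
    - [0,0,-20,0,0,0]
    - [0,0,-20,0,0,0]
    - [0,0,0,0,0,0]

```text
clock: 10.05
position: [0.4844, -0.1121, 0.1523]
tool_rot: [2.534, -0.01, 1.718]
force: [-0.6, -1.2, 0.1]
grip_width: -0.0002
```

```bash
python3 - <<'E'
import pickle;from h import *;from workcell import bot
s=bot.observe();f=bot.grab_frame("wrist");g=bot.grab_frame("scene");t=bot.grab_frame("top")
c=cv2.resize(g["color"][165:295,290:435],(535,480))
o=np.hstack([f["color"],c]);o=cv2.resize(o,None,fx=.68,fy=.68,interpolation=cv2.INTER_AREA)
cv2.imwrite("pics/w3.png",o[:,:,::-1]);cv2.imwrite("pics/t3.png",t["color"][:,:,::-1])
L=(cloud(g)-p0)@Rf*1000;h=cv2.cvtColor(g["color"],cv2.COLOR_RGB2HSV)
m=((h[...,0]<7)|(h[...,0]>173))&(h[...,1]>130)&(abs(L[...,1]+135)<25)&(abs(L[...,0])<40)
print("toggle red pts",m.sum(),L[m].mean(0).round(1),L[m].max(0).round(1))
G=(h[...,0]>45)&(h[...,0]<85)&(h[...,1]>110)&(np.hypot(L[...,0],L[...,1])<80)
print("green",G.sum(),L[G].mean(0).round(1))
print(s["position"],s["clock"])
E
```

```text
toggle red pts 74 [  11.4 -138.5   37.5] [  18.8 -117.    54.1]
green 69 [53.4  0.2 13.9]
[ 0.48443694 -0.11212141  0.15232937] 10.05
```

View pics/w3.png

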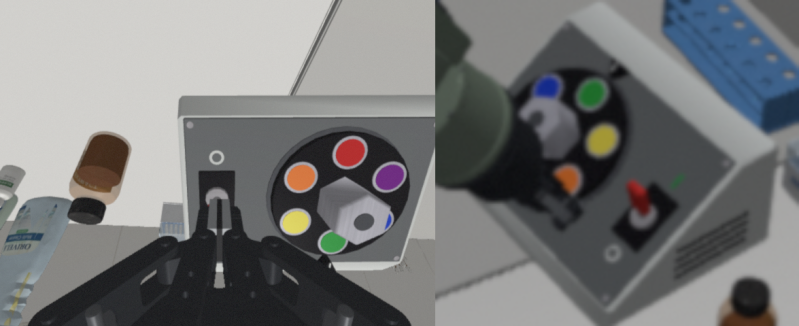

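View pics/t3.png

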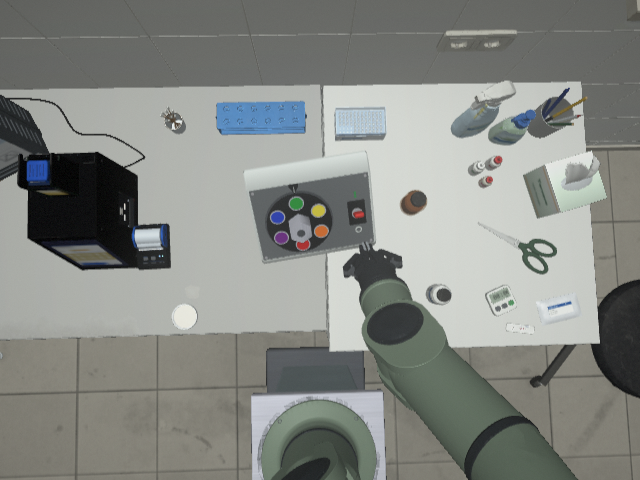

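The toggle leans up to the green bar (red points at +11 mm up the slope, against about -14 mm before). Green is at the pointer (296,203). The bottles (413,202 and 438,294) and the dish (185,316) have not moved, and the arm touches nothing.

```bash
python3 -c "
from workcell import bot
print(bot.observe()['force']);print(bot.job_done())"
```

```text
[ 0.10499052 -0.56926764 -0.60982229]
the job is handed in; nothing more can be done
None
```

The photometer is set for a green reading, and I handed the job in at about 10 s on the clock.

- **Filter wheel:** it started at yellow. I gripped the hub, turned it one click (60°) clockwise and let go. Green now stands at the pointer, measured 53 mm straight up the slope from the wheel's axis with 0.2 mm sideways offset, so the wheel is in its click.
- **Lamp toggle:** it was off, so I pushed it up the slope with the shut fingers after the wheel was done. The last pictures show the paddle leaning up to the green bar, with its red points averaging +11 mm up the slope from the pivot.
- **Loose items:** both bottles and the dish are at the same places in the top picture as at the start.
- **Contact:** the gripper is clear of everything, with less than 1 N on the tool at hand-in.

No checks failed or disagreed. Two arm joints (4 and 6) came close to their range limits on the approach to the hub, and the arm controller kept them inside.

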